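# Start the hood from its worktop console

## Robot

A 6-joint arm with a two-finger parallel gripper is mounted at the origin on a cart in front of the work surface, level with it; the furniture and walls round the work are solid. World frame = base frame: x ahead of the robot, y to its left, z up, the work surface at z = 0. Lengths are in mm, angles in rad, forces in N, time in s.
With the tool pointing down it reaches from about 400 to 925 mm from the base axis. Payload 12.5 kg.
Tool frame: the origin (TCP) lies where the fingers leave the gripper's body, on its centre line; the fingertips stand 78 mm ahead of it and the grasp point (between the pads) lies 59 mm ahead of it; z points along the fingers, y is the direction in which the jaws open and shut (so a half turn about z gives the same grasp; the last joint's range is limited). The gripper opens to 95 mm and grips with 3 to 60 N. Pads are 20 mm wide; open, the fingers measure 119 mm over their backs; the gripper's body (75 mm by 180 mm) begins 59 mm behind the grasp point.
Start: joints at [-0.106, 0.491, 1.559, -0, 1.092, -0.106], TCP at [625.01, 0.022, 292.261] pointing down, gripper open.
Joint ranges: [-3.1, 3.1], [-0.84, 2.19], [0.05, 2.79], [-1.13, 4.28], [0.06, 2.93], [-2.69, 2.69]. Speed limits (rad/s): [2.22, 2.22, 2.79, 3.14, 3.14, 3.14].

## Interface

Orientations are given as [roll, pitch, yaw] about the fixed x, y, z axes, in that order (R = Rz(yaw) Ry(pitch) Rx(roll)).
In Python, from cell import env, viewer, ticket, search_frame gives the robot as it stands.
- The arm moves only by the shell command python3 -m inch 'ROWS'. ROWS is a JSON object of lists of equal length, an entry for each row: "hand": the opening, from 0 (shut) to 1 (fully open); "delta_pos": the shift along the tool's x, y, z in cm, a list of three; "turn": the turn about the tool's z in rad. A call has 1 to 20 rows; each row shifts and turns the commanded pose from where the row before left it, along the tool's axes as they then stand; what a row does not reach is not made up. A row lasts 1/10 s, in which the tool goes at most 50 mm and 8.59 degrees, less where a joint would pass 70% of its speed; a pose out of reach is approached as far as the arm can. A call is refused whole if a number of a shift passes 5 or a number of a turn 0.15, either way. A call with a gripper value outside its range is refused whole. The fingers move at their own pace and stop on an object; the grip force is fixed at half the most. Time passes only in rows, so rows that do not move let the fingers close. It gives the time, the measured TCP pose, the force and the opening at its end, in the units of the state.
- env.state(): the state, without advancing time (a new reading comes with each control period).
- viewer.read_camera(name): name is "scene" or "side" or "wrist"; returns (picture, depth): 384x512x3 uint8, blue, green, red; 384x512 float32, mm along the optical axis (not along the pixel's ray), 0 where there is no reading.
- viewer.get_calibration(name): a dict with "fx", "fy", "cx", "cy" (pixels), "k1" (the pictures are not rectified: a ray, as slopes to the right and down, at radius r is drawn at 1 + k1 r^2 times it, then the intrinsics apply), "T" (4x4, takes a point from camera to world coordinates). Camera axes: x right, y down, z forward; pixel columns grow to the right and rows downward; lengths in mm; the calibration is good to about 2 mm. A picture is of the moment at which its call begins: read the wrist's pose just before it. get_calibration takes no time and is no camera call; for the wrist camera it gives the pose at the moment of the call.
- ticket.job_done(): hands the job in, once; it reports no verdict.
Trained networks look in the newest picture that a camera, given by its name, has taken for a name from the list of things; names that differ only in an ending like _2 or _b are one class to them, and where a whole thing is asked for, a point or a joint stands for the part that bears it (a point fixed in the world has none). Each returns a list of dicts, best first, with "p" (0 to 1); they miss things now and then, are a little off and sometimes report something else, mostly with a low value. They report only what shows in the picture. A call takes as long as a camera call.
- search_frame(camera, label): "centre" ([column, row] in pixels, amid what is visible of it).
The state is a dict: "t": time; "joints": joint angles; "qvel": joint speeds; "tau": joint torques, N m; "eef_pos": TCP position; "tcp_rot": TCP orientation; "ft_force": force on the tool from outside, world axes, zero at the start; "moment": the same for the moment, N m; "opening": opening from 0.0 (shut) to 1.0 (fully open).
Only numpy, scipy, OpenCV 4.12 (cv2) and the standard library are available. Lean on these libraries where they do the work, as an engineer would, in place of code of your own. Each camera call takes 0.05 s, during which the arm holds its last target.

## Task

Get the cooker hood running from the black-keyed console on the board: first press down the raised end of the wide rocker switch until it has flipped fully over, then push the long bar key fully in, and last press the round button fully in and let it come back out. Only press: leave the short bar key alone, and leave the tin, the jar and the bowl behind the console where they stand.

Things in the scene. Friction and masses are not known exactly. Their poses are not given: they have to be found in the camera images.
- console: Fixed aluminium box, 130 (x) x 270 (y) x 34 mm, on a board whose top is 18 mm up. Origin: centre of its underside; x to its back, away from the robot (yaw within 0.35), z up. On its top four controls in a row along y, at y = -93, -31, 31, 93 mm, x = 0; which is where varies. Each sits on a fixed grey bezel plate, 74 x 50 mm (x, y), 3 mm above the box's top.
- rocker (a joint): Black rocker, 62 (console x) x 40 mm, hinged at its middle about y; its halves form a shallow V. 0 rad = off: the half nearer the robot slopes up by 0.30 rad, its end 9 mm above the level far half. 0.30 = on: the near half lies level, 6 mm above the console's top, the far half is up. Starts at 0 to 0.03. About 1.5 N moves it; no spring, stays where left.
- rocker_raised (a point): Where to press: on the top face of the rocker's raised near half, on its middle line, 20 mm from the hinge. Moves with the rocker and sinks about 6 mm as it is pressed over, to 6 mm above the console's top. Axes turn with the rocker; they are the console's when it is off.
- long_key (a joint): Long black bar key, 56 mm (console x) x 22 mm (y), top 14 mm above the console's top when out. Slides straight down; joint value 0 = out, 0.008 m = fully in. Starts out (0 to 1 mm in). About 2 N moves it; no spring, it stays where it is left.
- long_key_top (a point): Centre of the top face of the long bar key, moving with it; z up, x across the console from its front to its back, y along the row of controls.
- short_key (a joint): Short black bar key, 26 mm (console x) x 22 mm (y), same height, travel and behaviour as the long one; to be left alone. Slides straight down; joint value 0 = out, 0.008 m = fully in. 
- short_key_top (a point): Centre of the top face of the short bar key, moving with it; z up, x across the console from its front to its back, y along the row of controls.
- round_key (a joint): Round black push button, 34 mm diameter, top 14 mm above the console's top when out. Slides straight down; joint value 0 = out, 0.008 m = fully in. Sprung: 1 N to start, 5 N when fully in; it comes back out when let go.
- round_key_top (a point): Centre of the top face of the round button, moving with it; z up, x across the console from its front to its back, y along the row of controls.
- tin_mid (a point): Centre (half-way up) of the loose round tin, 66 mm diameter, 45 mm high, on the board 150 to 180 mm behind the console's centre.
- jar_mid (a point): Centre (half-way up) of the loose small glass jar of pebbles, 72 x 63 x 85 mm high, in the same row behind the console.
- bowl_mid (a point): Centre (half-way up) of the loose small shell-coloured bowl, 72 x 77 x 28 mm high, in the same row behind the console.

How it is judged:
By the outcome, as a careful person would: the job done as asked, in the order asked, and still so for the second after the job is handed in, with the robot touching nothing.
It also fails if it takes over 40 s, if anything falls off the work surface, if the arm or the gripper's body presses on something with over 40 N, if the wrist force passes 120 N, or if a joint passes its speed limit or range.

## Working session

There is one attempt and no reset: what is moved stays moved. The work goes in short steps, Python scripts to look and compute and a shell command to move; the robot and the scene stay as the last step left them, time stands still between calls to the robot, and variables do not carry over. Pictures are saved under pics/ and viewed, and the job is handed in when it is done.

```bash
ls; mkdir -p pics; cat > h.py <<'E'
from cell import env, viewer, ticket, search_frame
import numpy as np, cv2
def snap(n,f):
    im,d=viewer.read_camera(n); cv2.imwrite('pics/'+f,im); return im,d
def world(c,u,v,z):
    K=np.array([[c['fx'],0,c['cx']],[0,c['fy'],c['cy']],[0,0,1]])
    p=cv2.undistortPoints(np.array([[[u,v]]],float),K,np.array([c['k1'],0,0,0,0]))[0,0]
    T=np.array(c['T']); return (T@np.array([p[0]*z,p[1]*z,z,1]))[:3]
def onplane(c,u,v,h):
    a=world(c,u,v,0);b=world(c,u,v,1000)
    return a+(b-a)*(h-a[2])/(b[2]-a[2])
def dpt(d,u,v,r=2):
    u,v=int(round(u)),int(round(v)); w=d[v-r:v+r+1,u-r:u+r+1]; w=w[w>0]; return float(np.median(w)) if w.size else 0
E
python3 - <<'E'
from h import *
s=env.state(); print(s)
for n in ['scene','side','wrist']:
    im,d=snap(n,n+'0.png'); c=viewer.get_calibration(n)
    print(n,np.round(c['T'],2).tolist(),c['fx'],c['k1'])
    for l in ['rocker_raised','rocker','long_key','short_key','round_key','tin_mid','jar_mid','bowl_mid','console']:
        r=search_frame(n,l)
        for q in r[:2]:
            u,v=q['centre']; z=dpt(d,u,v); print(l,round(q['p'],2),np.round(q['centre']),np.round(world(c,u,v,z)))
E
```

```text
pics
{'t': 0.0, 'joints': array([-1.05598722e-01,  4.91562859e-01,  1.55946001e+00,  5.29536793e-06,
        1.09172988e+00, -1.05628086e-01]), 'qvel': array([ 0.00044145, -0.00103771,  0.00073716,  0.00038591,  0.00083964,
        0.00029097]), 'tau': array([-9.52334158e-04, -6.12640929e+01, -2.58175153e+01,  6.92750537e-02,
        4.83079045e-02, -1.38641695e-05]), 'eef_pos': array([6.24832302e+02, 4.22149689e-02, 2.91656022e+02]), 'tcp_rot': array([-3.14043952e+00, -1.26980982e-04,  1.57082317e+00]), 'ft_force': array([ 0.15675558, -0.51594947,  0.64488922]), 'moment': array([-0.04684905,  0.01645587,  0.01035814]), 'opening': 1.0012365293237449}
scene [[0.54, -0.61, 0.57, 108.55], [-0.84, -0.4, 0.37, -383.92], [0.0, -0.68, -0.73, 746.56], [0.0, 0.0, 0.0, 1.0]] 357.1357952342638 0.03761525153687438
rocker 0.79 [269. 257.] [ 477. -170.   60.]
rocker 0.71 [246. 237.] [490. -99.  65.]
long_key 0.79 [249. 238.] [ 492. -107.   65.]
short_key 0.51 [232. 222.] [509. -47.  66.]
round_key 0.75 [288. 271.] [ 468. -225.   65.]
tin_mid 0.79 [272. 197.] [633. -84.  60.]
jar_mid 0.58 [308. 200
[... 443 characters left out ...]
253.   52.]
round_key 0.47 [206. 249.] [ 467. -237.   65.]
tin_mid 0.62 [263. 214.] [637. -97.  51.]
jar_mid 0.79 [285. 220.] [ 649. -192.   75.]
bowl_mid 0.56 [287. 255.] [ 630. -247.   24.]
console 0.57 [205. 262.] [ 459. -260.   52.]
wrist [[1.0, -0.0, 0.0, 624.31], [-0.0, -0.97, -0.23, 64.85], [0.0, 0.23, -0.97, 384.96], [0.0, 0.0, 0.0, 1.0]] 279.49787992579616 0.017389709168046604
rocker_raised 0.7 [165. 289.] [ 507. -148.   56.]
rocker 0.64 [161. 294.] [ 503. -154.   59.]
short_key 0.66 [154. 209.] [506. -36.  66.]
tin_mid 0.88 [276. 223.] [652. -55.  63.]
tin_mid 0.45 [165. 294.] [ 508. -155.   59.]
jar_mid 0.93 [284. 283.] [ 663. -139.   60.]
console 0.57 [177. 197.] [530. -23.  54.]
```

View pics/scene0.png

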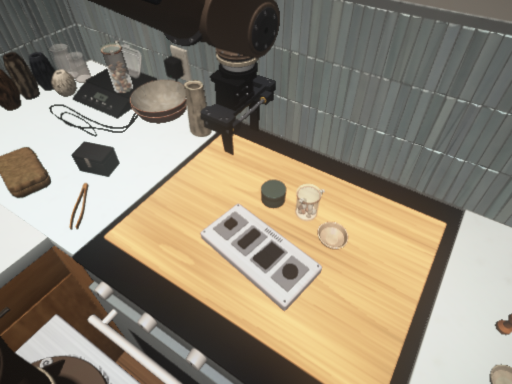

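View pics/wrist0.png

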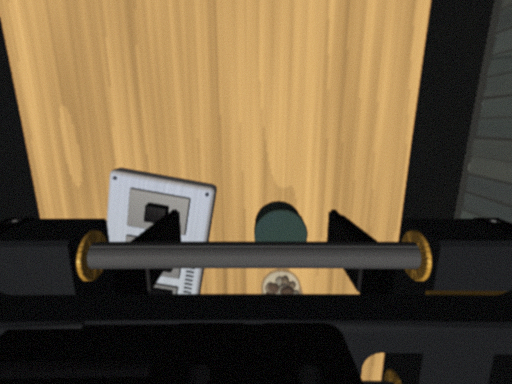

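View pics/side0.png

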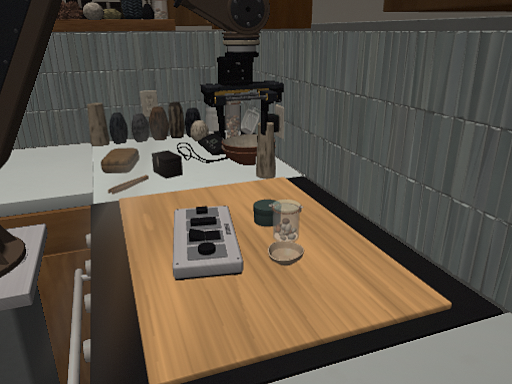

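The scene view shows the row from left to right: short key (232,222), long key (249,238), rocker (268,257) and round button (290,271). The tin, jar and bowl stand behind it. Next I'll fit the console's pose.

```bash
cat >> h.py <<'E'
def cloud(c,d):
    v,u=np.nonzero(d>0); K=np.array([[c['fx'],0,c['cx']],[0,c['fy'],c['cy']],[0,0,1]])
    p=cv2.undistortPoints(np.stack([u,v],1)[:,None].astype(float),K,np.array([c['k1'],0,0,0,0]))[:,0]
    z=d[v,u]; T=np.array(c['T']); return (np.c_[p*z[:,None],z]@T[:3,:3].T+T[:3,3]),u,v
E
python3 - <<'E'
from h import *
for n in ['scene','side']:
    im,d=viewer.read_camera(n); c=viewer.get_calibration(n)
    P,u,v=cloud(c,d)
    b=(P[:,0]>380)&(P[:,0]<590)&(P[:,1]>-330)&(P[:,1]<30)
    g=b&(P[:,2]<30);print(n,'board z',np.median(P[g,2]))
    m=b&(P[:,2]>42)&(P[:,2]<75)
    r=cv2.minAreaRect(P[m,:2].astype(np.float32)); print('rect',r, 'median z',np.median(P[m,2]))
    dark=im[v,u].max(1)<60
    k=b&dark&(P[:,2]>45)&(P[:,2]<80)
    mask=np.zeros(d.shape,np.uint8); mask[v[k],u[k]]=255
    N,L,S,C=cv2.connectedComponentsWithStats(mask)
    for i in range(1,N):
        if S[i,4]>20:
            q=(L[v,u]==i)&k
            print(np.round(C[i]),S[i,4],np.round(P[q].mean(0),1),np.round(np.median(P[q],0),1),'onplane66',np.round(onplane(c,*C[i],66)))
    bright=b&(P[:,2]>45)
    big=cv2.resize(im[190:320,180:340],None,fx=4.5,fy=4.5,interpolation=cv2.INTER_CUBIC); cv2.imwrite(f'pics/{n}1.png',big)
E
```

```text
scene board z 17.437469556681663
rect ((516.671630859375, -140.3668975830078), (269.99310302734375, 188.84689331054688), 79.78458404541016) median z 52.77646860110963
side board z 17.907803345701154
rect ((517.094970703125, -142.9146270751953), (270.9101867675781, 190.63671875), 80.04852294921875) median z 52.559572007079964
[201. 210.] 80 [503.4 -48.7  63. ] [503.2 -51.3  64.3] onplane66 [502. -56.  66.]
[203. 221.] 210 [ 492.9 -107.4   62.5] [ 492.5 -110.4   64.2] onplane66 [ 491. -115.   66.]
[203. 235.] 317 [ 478.3 -168.1   59.9] [ 476.8 -169.6   58.8] onplane66 [ 476. -180.   66.]
[206. 248.] 191 [ 469.6 -230.7   63.5] [ 469.6 -232.4   65. ] onplane66 [ 469. -235.   66.]
```

View pics/scene1.png

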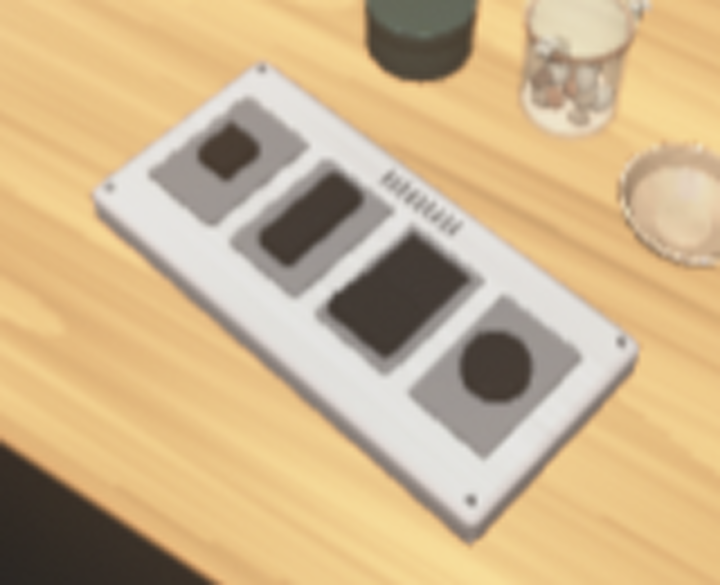

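The close-up confirms the order and shows the rocker's near half. The rectangle fit picked up parts of the tin, so I'll redo it on the console component only.

```bash

python3 - <<'E'
from h import *
for n in ['scene','side']:
    im,d=viewer.read_camera(n); c=viewer.get_calibration(n)
    P,u,v=cloud(c,d)
    # project along rays to plane z=52 with white/bright or any pixel with z in band
    b=(P[:,0]>380)&(P[:,0]<590)&(P[:,1]>-330)&(P[:,1]<30)&(P[:,2]>47)&(P[:,2]<75)
    mask=np.zeros(d.shape,np.uint8); mask[v[b],u[b]]=255
    N,L,S,C=cv2.connectedComponentsWithStats(cv2.morphologyEx(mask,cv2.MORPH_OPEN,np.ones((3,3))),connectivity=4)
    i=np.argmax(S[1:,4])+1; q=(L[v,u]==i)&b&(P[:,2]<56)
    r=cv2.minAreaRect(P[q,:2].astype(np.float32)); print(n,S[i],r)
    (x,y),_,_=r
    ang=[r[2]]; a=np.radians(r[2]); a=(a+np.pi/4)%(np.pi/2)-np.pi/4
    R=np.array([[np.cos(a),-np.sin(a)],[np.sin(a),np.cos(a)]])
    print('yaw',a)
    for k,off in zip(['short','long','rocker','press','round'],[(0,93),(0,31),(0,-31),(-20,-31),(0,-93)]): print(k,np.round(np.array([x,y])+R@off,1))
s=env.state(); print(s['t'])
E
```

```text
scene [ 201  203  121  103 5682] ((489.5738525390625, -135.20635986328125), (269.6675720214844, 129.74713134765625), 79.2015151977539)
yaw -0.18846911402576305
short [507.  -43.9]
long [ 495.4 -104.8]
rocker [ 483.8 -165.7]
press [ 464.1 -161.9]
round [ 472.1 -226.6]
side [ 173  206   70   63 3620] ((487.45062255859375, -136.09832763671875), (270.01300048828125, 128.6269989013672), 79.52235412597656)
yaw -0.18286941835970794
short [504.4 -44.6]
long [ 493.1 -105.6]
rocker [ 481.8 -166.6]
press [ 462.1 -162.9]
round [ 470.5 -227.5]
1.7
```

```bash
python3 -m inch '{"hand":[0,0,0,0,0,0,0,0,0,0,0,0,0,0,0],"delta_pos":[[-1.6,-1.6,0],[-1.6,-1.6,0],[-1.6,-1.6,0],[-1.6,-1.6,0],[-1.6,-1.6,0],[-1.6,-1.6,0],[-1.6,-1.6,0],[-1.6,-1.6,0],[-1.6,-1.6,0],[-1.6,-1.6,0],[-0.2,-0.2,2],[0,0,3],[0,0,3],[0,0,3],[0,0,0]],"turn":[0,0,0,0,0,0,0,0,0,0,0,0,0.1,0.086,0]}'
```

```text
t: 3.2
eef_pos: [462.1, -161.6, 179.7]
tcp_rot: [-3.137, -0.001, 1.383]
ft_force: [0.2, 0.0, 1.1]
opening: 0.004
```

```bash
cat > q.py <<'E'
from h import *
import sys
T={'press':(463.1,-162.4),'long':(494.3,-105.2),'round':(471.3,-227)}[sys.argv[1]]
s=env.state(); p=s['eef_pos']; from scipy.spatial.transform import Rotation as R
Rm=R.from_euler('xyz',s['tcp_rot']).as_matrix()
print(s['t'],p,s['tcp_rot'],s['ft_force'],s['opening'],'tip',p+Rm[:,2]*78)
tip=p+Rm[:,2]*78
print('tool delta cm',Rm.T@np.array([T[0]-tip[0],T[1]-tip[1],0])/10)
E
python3 q.py press; python3 - <<'E'
from h import *
for n in ['scene','side']:
    im,d=snap(n,n+'2.png')
    big=cv2.resize(im[160:310,130:330],None,fx=4,fy=4,interpolation=cv2.INTER_CUBIC); cv2.imwrite(f'pics/{n}2.png',big)
E
```

```text
3.2 [ 462.05030753 -161.59090803  179.72013192] [-3.13660964e+00 -1.48070867e-03  1.38336034e+00] [0.20618138 0.04374181 1.08955498] 0.0035061159127053243 tip [ 461.68996271 -161.4050115   101.72118581]
tool delta cm [-0.07148138  0.15707226 -0.00088854]
```

View pics/scene2.png

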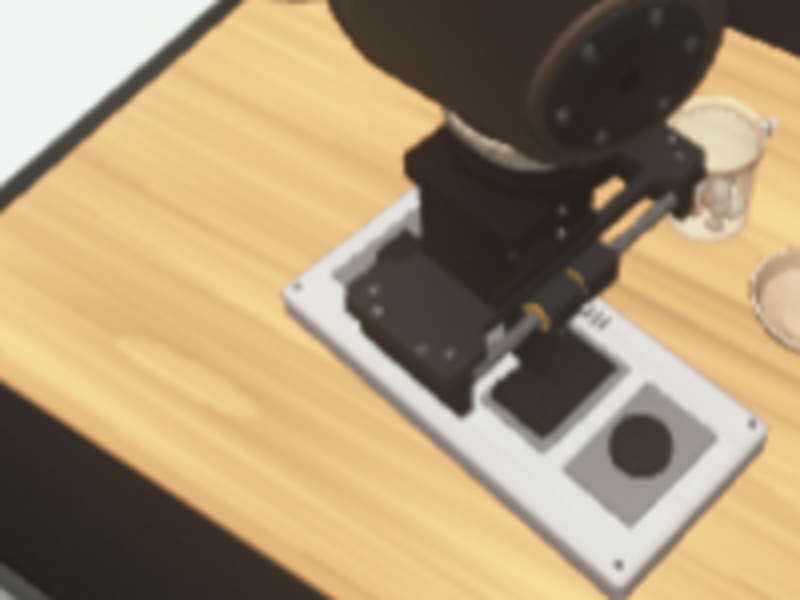

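View pics/side2.png

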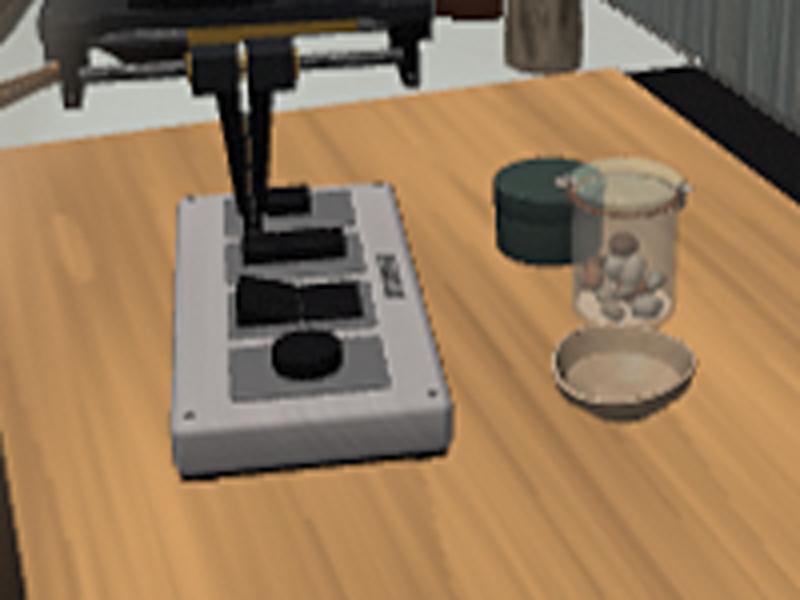

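The side view shows the rocker's near half raised (about 265,300 in the crop) and the closed fingertips above it. I'll descend to about 70 mm, then press to 58.

```bash
python3 -m inch '{"hand":[0,0,0,0,0,0,0],"delta_pos":[[-0.1,0.1,1.5],[0,0,1.5],[0,0,0],[0,0,0.5],[0,0,0.3],[0,0,0.2],[0,0,0]],"turn":[0,0,0,0,0,0,0]}'; python3 q.py press
```

```text
t: 4.0
eef_pos: [463.9, -163.2, 142.5]
tcp_rot: [3.141, 0.0, 1.385]
ft_force: [0.0, 0.1, -0.1]
opening: 0.004
4.0 [ 463.92641537 -163.21983266  142.47240668] [3.14109744e+00 1.46699475e-04 1.38503870e+00] [ 0.00978528  0.1470802  -0.08943878] 0.003607287853521525 tip [ 463.96226389 -163.23821232   64.47241709]
tool delta cm [ 6.64539680e-02 -1.00224028e-01 -5.93806953e-05]
```

```bash
python3 -m inch '{"hand":[0,0,0,0,0,0],"delta_pos":[[0,0,0.2],[0,0,0.2],[0,0,0.15],[0,0,0.1],[0,0,0],[0,0,0]],"turn":[0,0,0,0,0,0]}'; python3 q.py press
```

```text
t: 4.6
eef_pos: [463.7, -163.1, 135.8]
tcp_rot: [-3.141, -0.0, 1.385]
ft_force: [-2.8, 0.8, 5.2]
opening: 0.005
4.6 [ 463.70781928 -163.11348591  135.83270619] [-3.14140923e+00 -5.85403925e-05  1.38481313e+00] [-2.76043466  0.76114878  5.16962574] 0.005319111299565937 tip [ 463.69460359 -163.106353     57.83270764]
tool delta cm [ 5.84222035e-02 -7.14963339e-02  1.65339144e-05]
```

```bash
python3 -m inch '{"hand":[0,0,0],"delta_pos":[[0,0,0.1],[0,0,0.1],[0,0,0]],"turn":[0,0,0]}'; python3 q.py press
```

```text
t: 4.9
eef_pos: [463.7, -163.1, 135.4]
tcp_rot: [3.141, 0.0, 1.385]
ft_force: [-7.7, 2.2, 30.4]
opening: 0.004
4.9 [ 463.6821759  -163.09933202  135.382173  ] [3.14074448e+00 3.47925917e-04 1.38506677e+00] [-7.73907656  2.24248426 30.36117616] 0.0043672221582663285 tip [ 463.74218426 -163.1382204    57.38220578]
tool delta cm [ 6.06936241e-02 -7.67461817e-02 -8.62110478e-05]
```

It's a hard stop: 30 N at 57.4 mm. I'll lift and look.

```bash
python3 -m inch '{"hand":[0,0,0,0],"delta_pos":[[0,0,-1],[0,0,-2],[0,0,-1],[0,0,0]],"turn":[0,0,0,0]}'; python3 q.py long; python3 - <<'E'
from h import *
for n in ['side']:
    im,d=snap(n,n+'3.png')
    big=cv2.resize(im[160:310,130:330],None,fx=4,fy=4,interpolation=cv2.INTER_CUBIC); cv2.imwrite(f'pics/{n}3.png',big)
E
```

```text
t: 5.3
eef_pos: [464.3, -163.3, 174.7]
tcp_rot: [3.139, 0.001, 1.385]
ft_force: [0.6, -0.4, -0.3]
opening: 0.004
5.3 [ 464.2718233  -163.32171036  174.73206404] [3.13910362e+00 6.75324245e-04 1.38485766e+00] [ 0.56814294 -0.4486054  -0.32392049] 0.004396883808249894 tip [ 464.45288325 -163.40936883   96.73232344]
tool delta cm [6.27238182e+00 1.85715810e+00 3.86632535e-04]
```

View pics/side3.png

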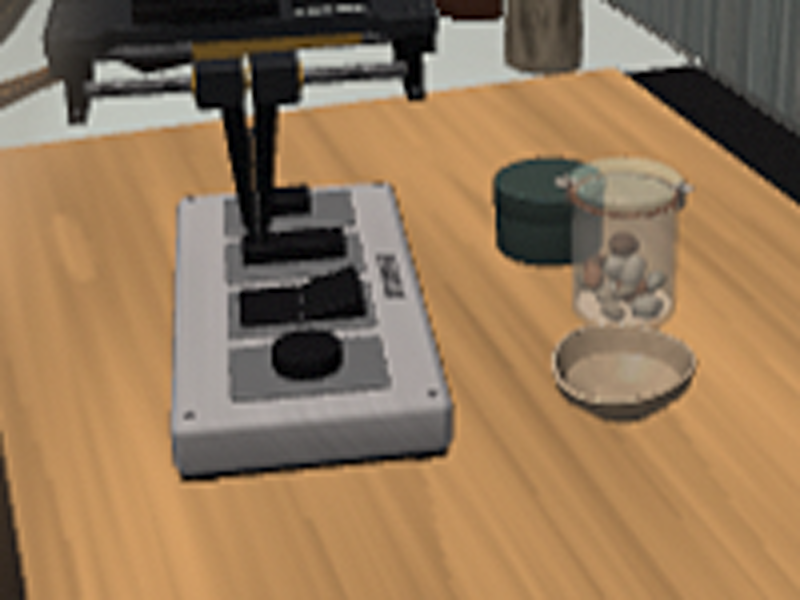

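The rocker has flipped: its near half is level and its far half is up (345,285). Next is the long key.

```bash
python3 -m inch '{"hand":[0,0,0,0,0,0,0,0],"delta_pos":[[2,0.6,0],[2,0.6,0],[2,0.6,0],[0.3,0.1,0],[0,0,1.5],[0,0,0.8],[0,0,0.2],[0,0,0]],"turn":[0,0,0,0,0,0,0,0]}'; python3 q.py long
```

```text
t: 6.15
eef_pos: [493.9, -105.1, 148.3]
tcp_rot: [-3.141, -0.0, 1.384]
ft_force: [-0.3, -0.4, 0.3]
opening: 0.009
6.15 [ 493.90899685 -105.09414537  148.33977953] [-3.14063596e+00 -1.73139397e-04  1.38423229e+00] [-0.33797445 -0.38595443  0.27008348] 0.009166420020638874 tip [ 493.83817431 -105.06703362   70.33981639]
tool delta cm [-4.49979451e-03  4.78474651e-02 -4.65546414e-05]
```

```bash
python3 -m inch '{"hand":[0,0,0,0,0,0,0],"delta_pos":[[0,0,0.3],[0,0,0.3],[0,0,0.3],[0,0,0.2],[0,0,0.1],[0,0,0],[0,0,0]],"turn":[0,0,0,0,0,0,0]}'; python3 q.py long
```

```text
t: 6.85
eef_pos: [494.0, -104.6, 136.7]
tcp_rot: [-3.141, -0.0, 1.385]
ft_force: [-1.6, 0.6, -0.3]
opening: 0.005
6.85 [ 494.04884637 -104.63668355  136.6954825 ] [-3.14132776e+00 -1.54472421e-04  1.38479298e+00] [-1.57661937  0.55994191 -0.2817678 ] 0.005179701329971444 tip [ 494.03076957 -104.62102156   58.69548617]
tool delta cm [-5.19202240e-02  3.71658525e-02 -1.78651048e-05]
```

```bash
python3 -m inch '{"hand":[0,0,0,0],"delta_pos":[[0,0,0.1],[0,0,0.1],[0,0,0.1],[0,0,0]],"turn":[0,0,0,0]}'; python3 q.py long
```

```text
t: 7.25
eef_pos: [494.0, -104.6, 135.6]
tcp_rot: [3.14, 0.0, 1.385]
ft_force: [-7.2, 2.7, 30.5]
opening: 0.004
7.25 [ 494.02372689 -104.61418301  135.59095437] [3.14048740e+00 1.65440036e-04 1.38503626e+00] [-7.20228084  2.6517709  30.47389006] 0.004374063210673506 tip [ 494.10607055 -104.64278778   57.59100308]
tool delta cm [-5.11808494e-02  2.93506359e-02  4.09074210e-05]
```

This one also hit a hard stop, at 57.6 mm and 30 N. I'll lift and move over the round button, then check.

```bash
python3 -m inch '{"hand":[0,0,0,0,0,0,0,0,0,0],"delta_pos":[[0,0,-1],[0,0,-2],[0,0,-1],[-2.5,0,0],[-2.5,0,0],[-2.5,0,0],[-2.5,0,0],[-2.5,0,0],[0,0,0],[0,0,0]],"turn":[0,0,0,0,0,0,0,0,0,0]}'; python3 q.py round; python3 - <<'E'
from h import *
for n in ['scene','side']:
    im,d=snap(n,n+'4.png'); c=viewer.get_calibration(n)
    P,u,v=cloud(c,d)
    for k,x,y in [('long',494.3,-105.2),('short',506,-44),('round',471.3,-227)]:
        q=np.hypot(P[:,0]-x,P[:,1]-y)<7; print(n,k,np.round(np.median(P[q&(P[:,2]<75),2]),1))
    big=cv2.resize(im[160:310,130:330],None,fx=4,fy=4,interpolation=cv2.INTER_CUBIC); cv2.imwrite(f'pics/{n}4.png',big)
E
```

```text
t: 8.25
eef_pos: [470.8, -227.6, 173.5]
tcp_rot: [-3.141, -0.0, 1.384]
ft_force: [0.8, -0.0, -0.6]
opening: 0.004
8.25 [ 470.79800287 -227.61826705  173.53511514] [-3.14126645e+00 -3.04150439e-04  1.38357409e+00] [ 0.84039973 -0.03566697 -0.58257053] 0.003874288200840601 tip [ 470.77741958 -227.59022205   95.5351229 ]
tool delta cm [6.77176020e-02 4.03590137e-02 7.43121531e-06]
scene long 57.6
scene short 65.1
scene round 65.7
side long nan
side short nan
side round 66.3
  return _methods._mean(a, axis=axis, dtype=dtype,
  ret = ret.dtype.type(ret / rcount)
```

View pics/side4.png

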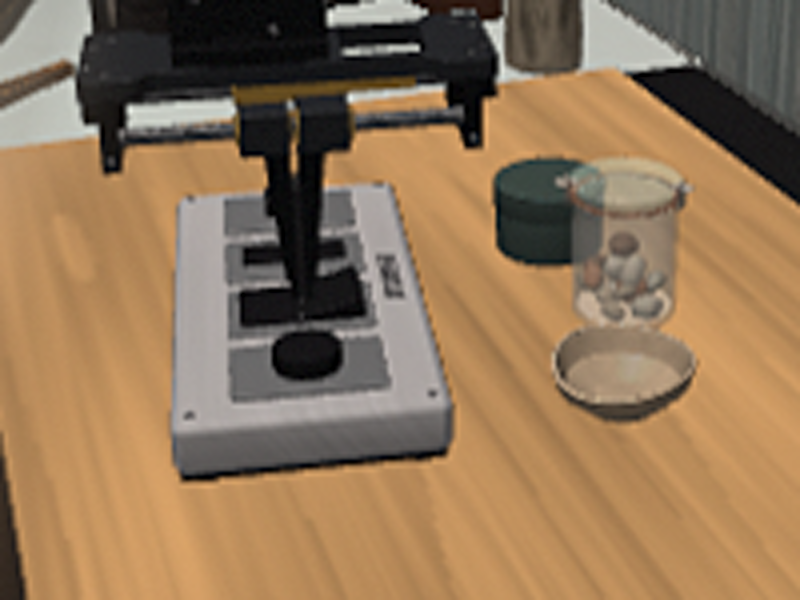

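View pics/scene4.png

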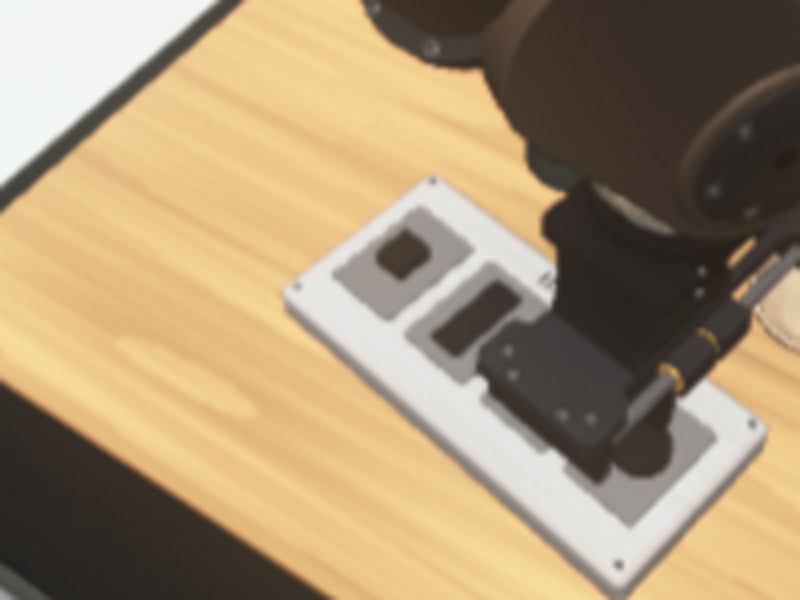

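The long key's top now reads 57.6 mm, so it is in. The short key (65.1) and round button (66) are out. Now I'll press the round button.

```bash
python3 -m inch '{"hand":[0,0,0,0,0,0,0,0,0],"delta_pos":[[0.1,0,1.5],[0,0,1],[0,0,0.3],[0,0,0.3],[0,0,0.3],[0,0,0.2],[0,0,0.1],[0,0,0],[0,0,0]],"turn":[0,0,0,0,0,0,0,0,0]}'; python3 q.py round
```

```text
t: 9.25
eef_pos: [471.2, -226.5, 136.9]
tcp_rot: [3.141, -0.0, 1.385]
ft_force: [-0.4, 3.7, 3.4]
opening: 0.001
9.25 [ 471.24558934 -226.54657148  136.94421503] [ 3.14131269e+00 -2.23064774e-05  1.38480817e+00] [-0.44082037  3.67962283  3.39125408] 0.0010461395579898496 tip [ 471.26737152 -226.54889964   58.94421811]
tool delta cm [-4.37287098e-02  1.15482226e-02  2.25763065e-06]
```

```bash
python3 -m inch '{"hand":[0,0,0,0,0],"delta_pos":[[0,0,0.1],[0,0,0.1],[0,0,0.1],[0,0,0.05],[0,0,0]],"turn":[0,0,0,0,0]}'; python3 q.py round
```

```text
t: 9.75
eef_pos: [471.2, -226.6, 135.2]
tcp_rot: [3.14, 0.001, 1.385]
ft_force: [-5.6, 7.1, 32.6]
opening: 0.005
9.75 [ 471.2383951  -226.57244147  135.21067865] [3.14015703e+00 5.53125128e-04 1.38487209e+00] [-5.61722638  7.14043762 32.56180967] 0.004894869416495517 tip [ 471.34046853 -226.63554143   57.21077096]
tool delta cm [-3.65658175e-02  2.76005497e-03  2.41878988e-05]
```

The button is at its stop. I'll retract well clear towards the robot, keeping away from the objects behind, and verify.

```bash
python3 -m inch '{"hand":[0,0,0,0,0,0,0,0,0,0,0],"delta_pos":[[0,0,-1],[0,0,-2],[0,0,-3],[0,0,-3],[0,0,-3],[0,0,-3],[3,0,0],[3,0,0],[3,0,0],[0,0,0],[0,0,0]],"turn":[0,0,0,0,0,0,0,0,0,0,0]}'; python3 q.py round; python3 - <<'E' 2>/dev/null
from h import *
R=lambda a:np.array([[np.cos(a),-np.sin(a)],[np.sin(a),np.cos(a)]])
for n in ['scene','side']:
    im,d=snap(n,n+'5.png'); c=viewer.get_calibration(n)
    P,u,v=cloud(c,d)
    for k,off in [('long',(0,31)),('short',(0,93)),('round',(0,-93)),('rock near',(-20,-31)),('rock near end',(-28,-31)),('rock far end',(27,-31))]:
        x,y=np.array([488.5,-135.6])+R(-.186)@off
        q=np.hypot(P[:,0]-x,P[:,1]-y)<5; print(n,k,np.round(np.median(P[q&(P[:,2]<80),2]),1))
    for l in ['tin_mid','jar_mid','bowl_mid']:
        r=search_frame(n,l)
        if r: print(l,np.round(r[0]['centre']))
    big=cv2.resize(im[160:310,130:330],None,fx=4,fy=4,interpolation=cv2.INTER_CUBIC); cv2.imwrite(f'pics/{n}5.png',big)
E
```

```text
t: 10.85
eef_pos: [488.0, -138.1, 283.2]
tcp_rot: [3.141, 0.001, 1.386]
ft_force: [-0.4, -0.2, 0.6]
opening: 0.007
10.85 [ 488.02128847 -138.11320985  283.19933005] [3.14112521e+00 5.18508738e-04 1.38615101e+00] [-0.38334877 -0.24896337  0.63916415] 0.006655824100717093 tip [ 488.04970405 -138.15966015  205.19934905]
tool delta cm [-9.04053794e+00 -1.54106239e-02  4.68039523e-03]
scene long 58.5
scene short 66.8
scene round 64.8
scene rock near 58.8
scene rock near end 57.8
scene rock far end 65.6
tin_mid [274. 196.]
jar_mid [308. 202.]
bowl_mid [334. 238.]
side long 57.4
side short 65.7
side round 65.8
side rock near 57.7
side rock near end 58.1
side rock far end 66.1
tin_mid [264. 212.]
jar_mid [283. 222.]
bowl_mid [288. 253.]
```

View pics/side5.png

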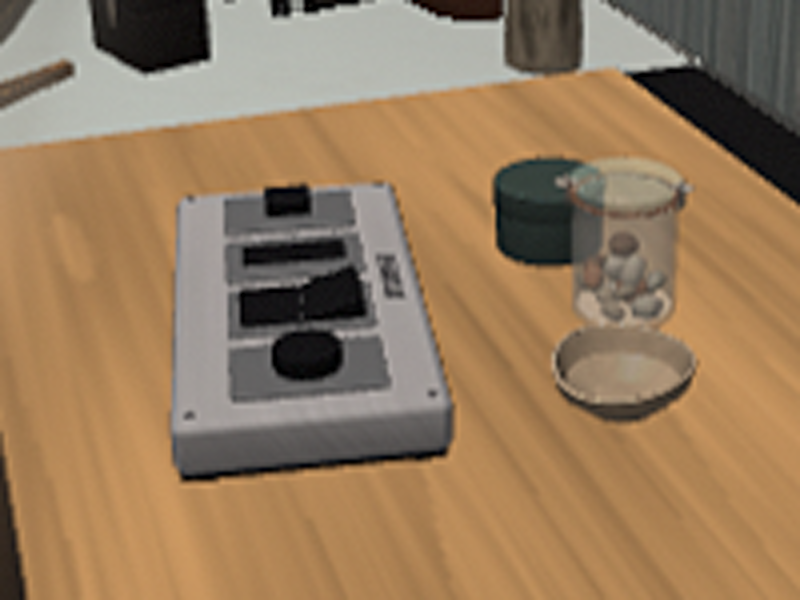

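The side view shows the rocker over (far end up at 340,285), the long key in (295,250), and the short key (287,200) and round button (307,355) out. The tin, jar and bowl are where they were.

```bash
python3 -c "
from cell import ticket
print(ticket.job_done())"
```

```text
the job is handed in; nothing more can be done
None
```

The job is done and handed in at about 11 s. I pressed the controls in the order asked with the gripper shut: rocker, long key, then round button. Each went down to a hard stop at about 30 N, with the fingertips at about 57–58 mm (expected 58 mm).

The last checks, made with the arm lifted clear, all agreed:

| Control | Height seen, scene / side camera (mm) | State |
|---|---|---|
| Rocker, near half | 58.8 / 57.7 | Level, flipped over |
| Rocker, far end | 65.6 / 66.1 | Up |
| Long key | 58.5 / 57.4 | Fully in |
| Short key | 66.8 / 65.7 | Out, not touched |
| Round button | 64.8 / 65.8 | Came back out |

The tin, jar and bowl were within about 2 pixels of where they started. The wrist force read about 0.5 N, which is noise, so the robot was touching nothing. No check failed or disagreed beyond the 1–2 mm of camera noise.

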